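# Tilt a sensor on the calibration jig to the set index and hold it

## Robot

A 7-joint arm with a two-finger parallel gripper is mounted at the origin on a cart in front of the work surface, level with it; the furniture and walls round the work are solid. World frame = base frame: x ahead of the robot, y to its left, z up, the work surface at z = 0. Lengths are in m, angles in rad, forces in N, time in s.
With the tool pointing down it reaches from about 0.4 to 0.85 m from the base axis. Payload 4.5 kg.
Tool frame: the origin (TCP) lies between the finger pads, 19 mm behind the fingertips; this is the grasp point; z points along the fingers, y is the line along which they close (so a half turn about z gives the same grasp; the last joint's range is limited). The gripper opens to 88 mm and grips with 3 to 60 N. Pads are 18 mm wide; open, the fingers measure 123 mm over their backs; the gripper's body (75 mm by 187 mm) begins 45 mm behind the grasp point.
Start: joints at [-1.311, 0.689, -0.195, 1.565, 0.157, 0.902, -0.215], TCP at [0.14, 0.609, 0.257] pointing down, gripper open.
Joint ranges: [-3.01, 3.01], [-0.46, 2.08], [-1.47, 1.51], [0.13, 2.56], [-1, 4.14], [0.04, 2.09], [-2.66, 2.66]. Speed limits (rad/s): [2.57, 2.57, 3.14, 3.14, 3.14, 3.14, 3.14].

## Interface

Orientations are given as a unit quaternion [x, y, z, w].
In Python, from plant import r gives the robot as it stands.
- The arm moves only by the tool advance, called after "Emit:" as name(argument=value, ...) on one line, values as JSON. Schema: {"type":"object","properties":{"steps":{"type":"object","properties":{"motion":{"type":"array","items":{"type":"array","items":{"type":"number"},"minItems":7,"maxItems":7},"minItems":1,"maxItems":10}},"additionalProperties":false,"required":["motion"]},"grip_force":{"type":"number"},"only":{"type":"string"},"quiet":{"type":"boolean"},"lines":{"type":"string"}},"required":["steps"],"additionalProperties":false}. steps is an object whose key "motion" holds a list of rows, 1 to 10 of them, each of 7 numbers: the opening from 0.0 (shut) to 1.0 (fully open), then dx, dy, dz in m, then a rotation vector rx, ry, rz in rad; each row is the pose to reach, as a shift and turn from the pose commanded when the call began, along the tool's axes at that moment; what a row does not reach only later rows make up. A row lasts 1/10 s, in which the tool goes at most 0.05 m and 0.15 rad, less where a joint would pass 70% of its speed; a pose out of reach is approached as far as the arm can. The fingers move at their own pace and stop on an object; grip_force is the grip in N (left out, the last holds). Time passes only in rows, so rows that do not move let the fingers close. The tool returns the time, the measured TCP pose, the force, the opening and the grip force at its end. only (a regular expression) keeps the lines of the reply that match it, lines (a string "A,B") keeps lines A to B, and quiet returns only ok. Input that does not fit is refused with a message, and nothing moves.
- r.get_state(): the state, without advancing time (a new reading comes with each control period).
- r.snapshot(name): name is "scene" or "top" or "wrist"; returns the picture (400x640x3 uint8, red, green, blue); there is no depth.
- r.camera_params(name): a dict with "fx", "fy", "cx", "cy" (pixels), "k1" (the pictures are not rectified: a ray, as slopes to the right and down, at radius r is drawn at 1 + k1 r^2 times it, then the intrinsics apply), "rvec" (rotation vector, rad) and "tvec" (3), from world to camera coordinates, as OpenCV has them. Camera axes: x right, y down, z forward; pixel columns grow to the right and rows downward; lengths in m; the calibration is good to about 2 mm. A picture is of the moment at which its call begins: read the wrist's pose just before it. camera_params takes no time and is no camera call; for the wrist camera it gives the pose at the moment of the call.
- r.finish_job(): hands the job in; it is judged then, once.
The state is a dict: "clock": time; "q": joint angles; "qd": joint speeds; "joint_torque": joint torques, N m; "tool_pos": TCP position; "eef_rot": TCP orientation; "contact_force": force on the tool from outside, world axes, zero at the start; "moment": the same for the moment, N m; "opening": opening from 0.0 (shut) to 1.0 (fully open); "finger_force": force on a finger pad.
Only numpy, scipy, OpenCV 4.12 (cv2) and the standard library are available. Lean on these libraries where they do the work, as an engineer would, in place of code of your own. Each camera call takes 0.05 s, during which the arm holds its last target. There are 200 camera calls.

## Task

The sensor on the tilt jig is due for its angle reading: draw the jig's lock bolt fully back to its stop and leave it there, then take the hinged plate by its bow handle and raise it until the plate's pointer stands at the index that is clamped on the quadrant scale. Come up to the index from below without swinging the plate clearly past it, keep the sensor seated in its nest, and leave the index and the pliers, syringe and tape beside the jig where they are. Finish while still holding the plate still at the index by its handle, because it falls shut when let go.

Things in the scene. Friction and masses are not known exactly. Their poses are not given: they have to be found in the camera images.
- tilt_jig: aluminium tilt-calibration jig, fixed to the bench: base 190 (x) by 350 (y) by 22 mm; origin on the bench under the base's centre. Seen from the robot the plate's hinge is at its left (+y) end, the lock bolt at its right end, the upright quadrant scale (265 mm high, ticks every 5 degrees) along its far side, near face at x = +85 mm. Hinge axis along x at y = +135, z = +45 mm
- hinge_axis (a point): point on the hinge axis of the plate, in its middle; axes as the jig's, the hinge axis is x. All radii below are from this axis
- tilt_plate: the hinged aluminium plate, 140 mm along the hinge, reaching 188 mm from it, 6 mm thick, 0.5 to 0.75 kg; carries nest, bow handle and pointer; origin in the middle of the hinge axis, axes as the jig's when it lies flat (-y out along the plate, z up)
- plate_angle (a joint): angle of the plate: 0 = lying flat, grows as its free (right, -y) edge rises, up to 1.2 rad. Almost no friction: it falls shut when let go. While the lock bolt overlaps its free edge it cannot rise
- handle_bar (a point): middle of the bar of the plate's black bow handle: 10 mm round bar parallel to the hinge, straight for 78 mm, 42 mm above the plate's top, on two legs near the free edge. In the hinge frame at y = -162, z = +45 mm when the plate lies flat; axes turn with the plate. Can be pinched from above, fingers on the hinge side and the outer side; the bar turns between the fingers as the plate swings
- pointer_tip (a point): tip of the flat steel pointer on the plate's far side edge, 200 mm from the hinge axis in the plane of the plate; axes turn with the plate: -y points out along the plate, z is the plate's upward normal
- index_mark (a point): the mark to reach: the place, 200 mm from the hinge axis, where the pointer tip must stand, just in front of the pointed dark index block (18 mm wide, thumbscrew behind) clamped in the quadrant's slot; axes turned by the index's angle as the pointer tip's are by the plate's
- index (a joint): angle at which the index is clamped, on the same scale as plate_angle (0.52 to 0.94 rad); clamped tight, not to be moved
- lock_bolt (a joint): travel of the lock bolt: 0 = fully shot over the plate's edge, 0.035 m = drawn fully back to its stop, away from the plate toward the jig's -y; friction about 2 N, stays where it is left; it overlaps the plate's edge by 10 mm when fully shot
- bolt_knob (a point): centre of the bolt's upright round black knob (18 mm diameter, from 14 mm below this point to 12 mm above it, 82 mm above the bench); on a guide block 36 mm wide along the jig's x whose steel saddles, 62 mm high, stand 39 mm toward the plate and 51 mm behind the knob when the bolt is fully shot
- sensor_on_test: white rounded sensor housing, 84 x 60 x 25 mm, lying loose in the black 9 mm high rim of the nest on the plate; origin at the centre of its underside
- nest (a point): centre of the nest on the plate's top, 62 mm from the hinge; its axes turn with the plate
- pliers: red-handled pliers, 146 x 75 x 12 mm, on the bench right of the jig; to be left alone
- syringe: flux syringe, 22 x 144 x 23 mm, on the bench right of the jig; to be left alone
- tape: roll of black tape, 60 mm diameter, 18 mm high, on the bench right of the jig; to be left alone

How it is judged:
By the outcome, as a careful person would: the job done as asked, in the order asked, and still so for the second after the job is handed in, while the arm keeps its last pose, push and grip.
It also fails if it takes over 48 s, if anything falls off the work surface, if the arm or the gripper's body presses on something with over 40 N, if the wrist force passes 120 N, or if a joint passes its speed limit or range.

## Working session

There is one attempt and no reset: what is moved stays moved. The work goes in short steps, Python scripts to look and compute and a tool call to move; the robot and the scene stay as the last step left them, time stands still between calls to the robot, and variables do not carry over. Pictures are saved under pics/ and viewed, at most 10 in all, crops included, and the job is handed in when it is done.

```bash
ls; mkdir -p pics; python3 - <<'E'
from plant import r
import cv2
for n in ("scene","top"):
    cv2.imwrite(f"pics/{n}0.png",r.snapshot(n)[:,:,::-1]); print(n,r.camera_params(n))
s=r.get_state();print(s)
E
```

```text
pics
plant.py
scene {'fx': 362.29715019518443, 'fy': 362.29715019518443, 'cx': 321.3697518481013, 'cy': 203.38635307410507, 'k1': -0.06331819854887315, 'rvec': array([ 2.26702831, -0.52753685,  0.22771046]), 'tvec': array([-0.40239784,  0.2819762 ,  0.6776312 ])}
top {'fx': 480.3133178107862, 'fy': 480.3133178107862, 'cx': 317.53621360247035, 'cy': 203.1225010102174, 'k1': 0.008112945605154968, 'rvec': array([ 2.16489521, -2.13650723,  0.10357395]), 'tvec': array([0.14696492, 0.52171297, 1.44818245])}
{'clock': 0.1, 'q': array([-1.31116881,  0.68988226, -0.19449873,  1.56621339,  0.15728408,
        0.90247402, -0.21509998]), 'qd': array([-1.08713061e-03, -2.03638354e-03, -7.13317366e-05, -3.75605931e-03,
        7.62010660e-04, -3.46970202e-04, -7.08247276e-04]), 'joint_torque': array([-3.13695411e-03, -5.28503287e+01, -1.27156891e+00, -1.53835469e+01,
       -5.25991980e-02,  2.02640258e-03,  3.76531113e-05]), 'tool_pos': array([0.13987582, 0.60861702, 0.25670789]), 'eef_rot': array([ 1.12650750e-01,  9.93634327e-01, -7.94344180e-04, -3.24725364e-05]), 'contact_force': array([-0.57833153, -0.27836442,  0.97460407]), 'moment': array([-0.02608078, -0.00549691,  0.01255545]), 'finger_force': 0.0, 'opening': 1.000246211087836}
```

View pics/scene0.png

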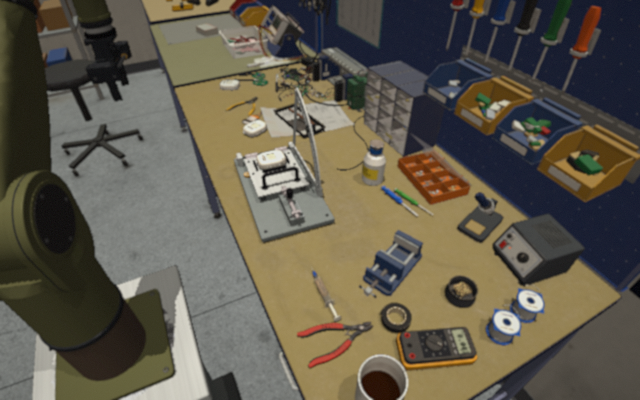

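View pics/top0.png

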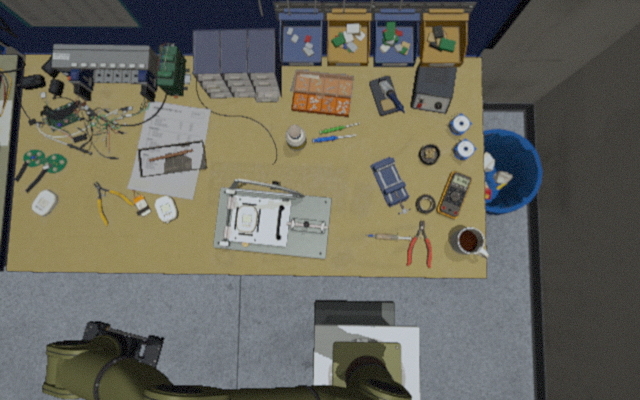

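The jig is in the top view at about columns 214–330, rows 180–258. Its bolt is on the right at (307,225) and the handle bar is near (279,222). In the scene view it spans about (235–332, 90–240). Next I'll enlarge both.

```bash
python3 - <<'E'
import cv2,numpy as np
a=cv2.imread("pics/top0.png")[170:270,205:338]; b=cv2.imread("pics/scene0.png")[85:245,230:340]
cv2.imwrite("pics/a.png",cv2.resize(a,None,fx=6,fy=6,interpolation=cv2.INTER_CUBIC)[:600,:800])
cv2.imwrite("pics/b.png",cv2.resize(b,None,fx=3.75,fy=3.75,interpolation=cv2.INTER_CUBIC)[:600])
E
```

```text
(no output)
```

View pics/a.png

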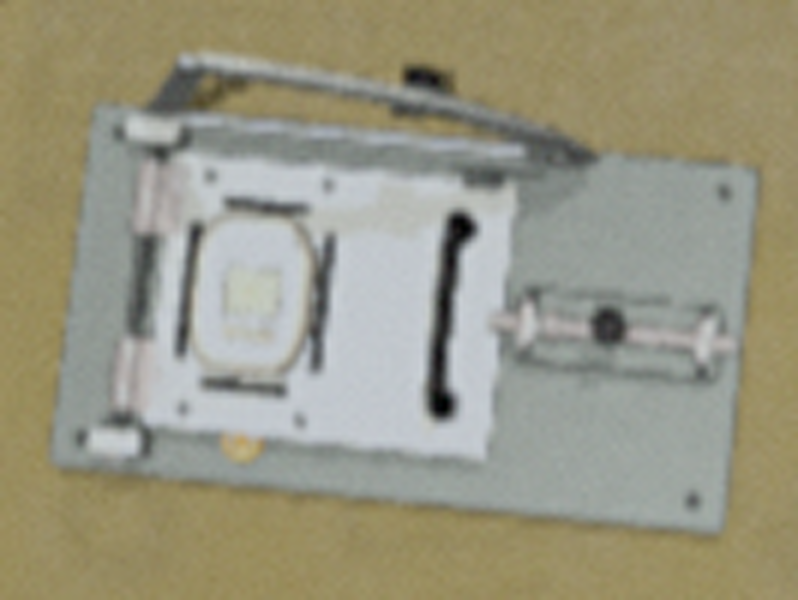

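View pics/b.png

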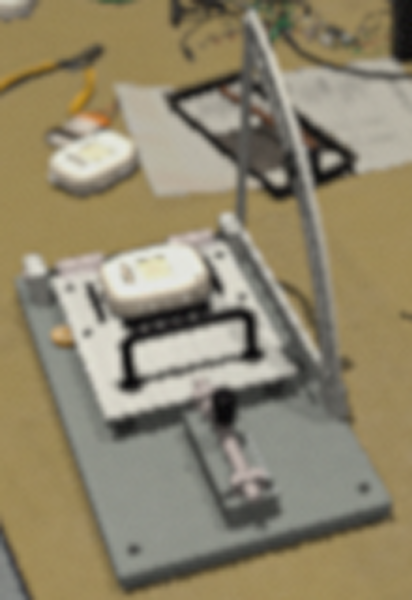

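The top crop shows the base corners at (98,105), (760,165), (722,532) and (52,465), the knob at (608,325) and the bar ends at (458,228) and (440,405). The index thumbscrew is behind the quadrant near (428,78). The scene crop shows the knob at about (222,405). I'll fit the jig pose from these.

```bash
cat > h.py <<'E'
from plant import r
import cv2,numpy as np
from scipy.optimize import least_squares
from scipy.spatial.transform import Rotation as R
def proj(P,c):
    P=np.atleast_2d(P)
    return cv2.projectPoints(np.float64(P),c["rvec"],c["tvec"],np.array([[c["fx"],0,c["cx"]],[0,c["fy"],c["cy"]],[0,0,1.]]),np.array([c["k1"],0,0,0]))[0][:,0]
def J(p,L): # jig->world
    return R.from_euler("z",p[2]).apply(np.atleast_2d(L))+[p[0],p[1],0]
def inv(p,W): return R.from_euler("z",-p[2]).apply(np.atleast_2d(W)-[p[0],p[1],0])
def tool(p,L,zrot=None):
    "shift in tool axes from present pose to jig-frame point L"
    s=r.get_state(); return R.from_quat(s["eef_rot"]).inv().apply(J(p,L)[0]-s["tool_pos"])
E
python3 - <<'E'
from h import *
ct,cs=r.camera_params("top"),r.camera_params("scene")
A=np.array([[98,105],[760,165],[722,532],[52,465],[458,228],[440,405]]);A=(A+.5)/6-.5+[205,170]
L=np.array([[95,175,22],[95,-175,22],[-95,-175,22],[-95,175,22],[36,-27,93],[-36,-27,93]])/1e3
B=(np.array([[388,508],[250,318],[118,342],[130,360]])+.5)/3.75-.5+[230,85]
kt=(np.array([608,325])+.5)/6-.5+[205,170]; ks=(np.array([222,404])+.5)/3.75-.5+[230,85]
def f(p):
    return np.r_[(proj(J(p,L),ct)-A).ravel(),proj(J(p,[0,p[3],.094]),ct)[0]-kt,proj(J(p,[0,p[3],.082]),cs)[0]-ks,proj(J(p,L[1]),cs)[0]-B[0]]
o=least_squares(f,[.55,.35,-.1,-.1]);print(o.x,np.round(o.fun,1))
p=o.x
# index angle from thumbscrew/block (top), various x planes
it=(np.array([428,80])+.5)/6-.5+[205,170]
for x in (.105,.115):
  for rad in (.2,.21):
    g=least_squares(lambda a:proj(J(p,[x,.135-rad*np.cos(a[0]),.045+rad*np.sin(a[0])]),ct)[0]-it,[.7]);print(x,rad,g.x,g.fun)
print("handle",J(p,[0,-.027,.09]),"knob",J(p,[0,p[3],.082]))
print("wrist",r.camera_params("wrist"))
E
```

```text
[ 0.45864982  0.29180241 -0.08912982 -0.10628072] [-0.2 -0.3  0.9  0.9  1.   1.  -0.3  0.3 -0.4  2.  -0.2 -3.3 -0.1  0.6
 -0.5  0.3  1.1 -1.6]
0.105 0.2 [0.71939091] [ 0.32821884 -1.28761681]
0.105 0.21 [0.75976071] [ 0.48434034 -1.97351647]
0.115 0.2 [0.70968617] [ 1.23692107 -4.66344737]
0.115 0.21 [0.75133411] [ 1.37393807 -5.39347447]
handle [[0.4562465  0.26490958 0.09      ]] knob [[0.44918958 0.18594356 0.082     ]]
wrist {'fx': 314.21016940400784, 'fy': 314.21016940400784, 'cx': 322.896368944797, 'cy': 201.52712167139242, 'k1': -0.03085532691046147, 'rvec': array([-2.25066112, -1.79388326, -0.28502752]), 'tvec': array([-0.62494398, -0.0419602 ,  0.39210384])}
```

```bash
cat >> h.py <<'E'
p0=np.array([0.45865,0.2918,-0.08913])
E
python3 - <<'E'
from h import *
s=r.get_state();T=R.from_quat(s["eef_rot"]);c=r.camera_params("wrist");Rc=R.from_rotvec(c["rvec"])
print("cam in tool",T.inv().apply(-Rc.inv().apply(c["tvec"])-s["tool_pos"]),"cam z in tool",T.inv().apply(Rc.inv().apply([0,0,1])))
print(tool(p0,[0,-.09,.23]))
yt=T.apply([0,1,0]);print("yaw err",np.arctan2(-yt[0],yt[1])-p0[2])
E
```

```text
cam in tool [ 0.08304082  0.00101799 -0.1275819 ] cam z in tool [-3.12334480e-01 -3.12310903e-04  9.49972144e-01]
[-0.39386583 -0.32653111  0.02727084]
yaw err -0.13665092374926557
```

Distance .51 → 11 rows. ~ 10 rows 0.05. Two calls.

Emit:
advance(steps={"motion": [[1,-0.04,-0.033,0,0,0,-0.014],[1,-0.08,-0.066,0,0,0,-0.03],[1,-0.12,-0.1,0,0,0,-0.05],[1,-0.16,-0.13,0,0,0,-0.07],[1,-0.2,-0.16,0,0,0,-0.09],[1,-0.24,-0.2,0,0,0,-0.1],[1,-0.28,-0.23,0,0,0,-0.11],[1,-0.32,-0.265,0,0,0,-0.12],[1,-0.36,-0.3,0,0,0,-0.13],[1,-0.394,-0.327,0.027,0,0,-0.137]]})

```text
clock: 1.1
tool_pos: [0.4429, 0.2137, 0.2389]
eef_rot: [0.045, 0.999, 0.001, 0.002]
contact_force: [0.8, -0.8, -1.1]
opening: 1.001
finger_force: 0.0
```

Emit:
advance(steps={"motion": [[0.6,0,0,0,0,0,0],[0.6,0,0,0,0,0,0],[0.6,0,0,0,0,0,0],[0.6,0,0,0,0,0,0]]})

```text
clock: 1.5
tool_pos: [0.4397, 0.2171, 0.2379]
eef_rot: [0.043, 0.999, 0.001, 0.0]
contact_force: [-0.9, 0.5, -0.3]
opening: 0.661
finger_force: 0.0
```

```bash
python3 - <<'E'
from h import *
import json
c=r.camera_params("wrist");s=r.get_state();cv2.imwrite("pics/w1.png",cv2.resize(r.snapshot("wrist")[:,:,::-1],(800,500)))
json.dump({k:np.array(v).tolist() for k,v in c.items()},open("w1.json","w"));print(s["tool_pos"],s["qd"].round(3))
E
```

```text
[0.43974656 0.21710868 0.23787689] [-0.002 -0.003  0.005  0.001  0.002  0.002  0.002]
```

View pics/w1.png

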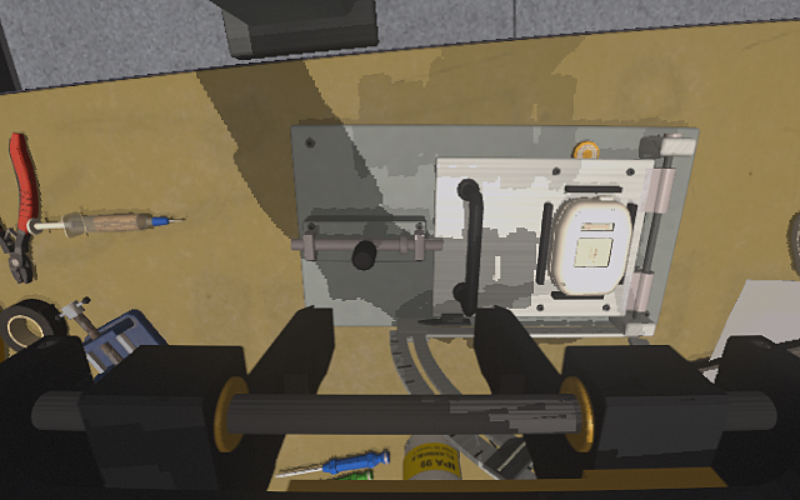

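Wrist view: near base corners at (292,127) and (698,128), knob top at about (363,258), bar middle at about (476,248), syringe and pliers clear on the left. The quadrant is partly hidden by the fingers. I'll refit the pose with this picture.

```bash
python3 - <<'E'
from h import *
import json
ct,cs=r.camera_params("top"),r.camera_params("scene");cw={k:np.array(v) for k,v in json.load(open("w1.json")).items()}
A=np.array([[98,105],[760,165],[722,532],[52,465]]);A=(A+.5)/6-.5+[205,170]
L=np.array([[95,175,22],[95,-175,22],[-95,-175,22],[-95,175,22]])/1e3
kt=(np.array([608,325])+.5)/6-.5+[205,170]
W=(np.array([[292,127],[698,128],[363,258],[476,248],[310,143]])+.5)/1.25-.5
def f(p):
    e=np.r_[proj(J(p,L[2:]),cw)-W[:2],proj(J(p,[[0,p[3],.094],[0,-.027,.092]]),cw)-W[2:4]].ravel()
    return np.r_[(proj(J(p,L),ct)-A).ravel()*1.,proj(J(p,[0,p[3],.094]),ct)[0]-kt,e]
o=least_squares(f,[.45,.29,-.09,-.1],loss="soft_l1");print(o.x,np.round(o.fun,1)); p=o.x
print("tool to knob z.085",tool(p,[0,p[3],.085]))
T=R.from_quat(r.get_state()["eef_rot"]);yt=T.apply([0,1,0]);print("yaw err",np.arctan2(-yt[0],yt[1])-p[2])
E
```

```text
[ 0.45961634  0.29629273 -0.08718541 -0.10923819] [-1.7 -0.5 -0.6  0.4 -0.4  0.5 -1.7  0.1 -0.6  0.3 -2.1 -2.1  3.8 -0.5
 -0.2  1.9 -1.2  9.3]
tool to knob z.085 [-0.0127205  -0.02867679  0.1528862 ]
yaw err 0.0016365785823394263
```

Emit:
advance(steps={"motion": [[0.6,-0.006,-0.014,0.04,0,0,0],[0.6,-0.013,-0.029,0.08,0,0,0],[0.6,-0.013,-0.029,0.11,0,0,0],[0.6,-0.013,-0.029,0.14,0,0,0],[0.6,-0.013,-0.029,0.152,0,0,0],[0.6,-0.013,-0.029,0.152,0,0,0],[0.6,-0.013,-0.029,0.152,0,0,0]]}, grip_force=15)

```text
clock: 2.25
tool_pos: [0.4509, 0.1862, 0.0859]
eef_rot: [0.044, 0.999, 0.0, 0.0]
contact_force: [0.3, -0.6, -0.3]
opening: 0.599
finger_force: 0.0
```

Emit:
advance(steps={"motion": [[0,0,0,0,0,0,0],[0,0,0,0,0,0,0],[0,0,0,0,0,0,0],[0,0,0,0,0,0,0],[0,0,0,0,0,0,0],[0,0,0,0,0,0,0],[0,0,0,0,0,0,0],[0,0,0,0,0,0,0]]}, grip_force=15)

```text
clock: 3.05
tool_pos: [0.4512, 0.1854, 0.0858]
eef_rot: [0.044, 0.999, 0.0, 0.0]
contact_force: [0.0, 0.4, 5.4]
opening: 0.193
finger_force: 15.0
```

Emit:
advance(steps={"motion": [[0,0,-0.006,-0.001,0,0,0],[0,0,-0.012,-0.001,0,0,0],[0,0,-0.018,-0.001,0,0,0],[0,0,-0.024,-0.001,0,0,0],[0,0,-0.03,-0.001,0,0,0],[0,0,-0.03,-0.001,0,0,0]]}, grip_force=25)

```text
clock: 3.65
tool_pos: [0.4485, 0.1548, 0.0861]
eef_rot: [0.045, 0.999, 0.0, -0.0]
contact_force: [3.1, 0.6, -16.8]
opening: 0.194
finger_force: 25.0
```

Emit:
advance(steps={"motion": [[0,0,-0.003,0,0,0,0],[0,0,-0.005,0,0,0,0],[0,0,-0.007,0,0,0,0],[0,0,-0.007,0,0,0,0],[0,0,-0.007,0,0,0,0]]})

```text
clock: 4.15
tool_pos: [0.4486, 0.1545, 0.0861]
eef_rot: [0.042, 0.999, 0.005, 0.001]
contact_force: [2.0, 12.5, -19.4]
opening: 0.194
finger_force: 25.0
```

Emit:
advance(steps={"motion": [[0,0,0,0.001,0,0,0],[0,0,-0.001,0.001,0,0,0],[0,0,-0.002,0.001,0,0,0],[0,0,-0.003,0.001,0,0,0],[0,0,-0.003,0.001,0,0,0]]})

```text
clock: 4.65
tool_pos: [0.4486, 0.1543, 0.086]
eef_rot: [0.04, 0.999, 0.007, 0.002]
contact_force: [0.2, 18.1, -11.7]
opening: 0.191
finger_force: 25.0
```

```bash
python3 - <<'E'
from h import *
import json
c=r.camera_params("wrist");s=r.get_state();im=r.snapshot("wrist")[:,:,::-1];cv2.imwrite("pics/w2.png",cv2.resize(im,(800,500)))
json.dump({k:np.array(v).tolist() for k,v in c.items()},open("w2.json","w"));print(s["tool_pos"],s["contact_force"])
E
```

```text
[0.44857472 0.1543136  0.08600555] [  0.15999588  18.05829331 -11.70039869]
```

View pics/w2.png

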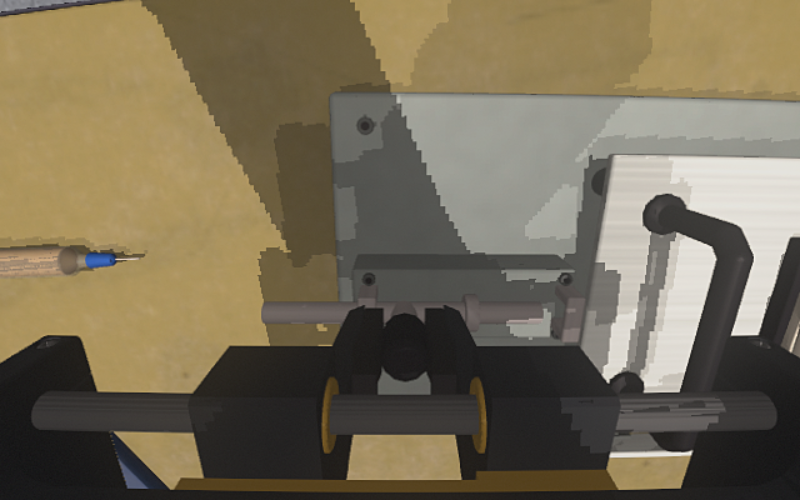

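The bolt has come back about 31 mm and stopped at 18 N. Its front end is at (542,313), out of the front saddle. The left finger, around (365,310), sits right over the rear saddle, so it may be bearing on that saddle instead of the bolt reaching its stop. I'll re-grip higher and pull again.

Emit:
advance(steps={"motion": [[0,0,0.006,0,0,0,0],[0.4,0,0.008,0,0,0,0],[0.4,0,0.008,0,0,0,0],[0.4,0,0.008,-0.003,0,0,0],[0.4,0,0.008,-0.007,0,0,0],[0.4,0,0.008,-0.007,0,0,0]]})

```text
clock: 5.3
tool_pos: [0.4483, 0.1527, 0.0932]
eef_rot: [0.045, 0.999, -0.0, 0.0]
contact_force: [0.1, 0.1, -0.1]
opening: 0.398
finger_force: 0.0
```

Emit:
advance(steps={"motion": [[0,0,-0.002,0,0,0,0],[0,0,-0.002,0,0,0,0],[0,0,-0.002,0,0,0,0],[0,0,-0.002,0,0,0,0],[0,0,-0.002,0,0,0,0],[0,0,-0.002,0,0,0,0]]}, grip_force=20)

```text
clock: 5.9
tool_pos: [0.4484, 0.1546, 0.0927]
eef_rot: [0.043, 0.999, 0.003, 0.001]
contact_force: [0.1, 6.5, 0.7]
opening: 0.195
finger_force: 20.0
```

Emit:
advance(steps={"motion": [[0,0,-0.002,0,0,0,0],[0,0,-0.004,0,0,0,0],[0,0,-0.005,0,0,0,0],[0,0,-0.005,0,0,0,0]]})

```text
clock: 6.3
tool_pos: [0.4485, 0.1543, 0.0927]
eef_rot: [0.041, 0.999, 0.006, 0.002]
contact_force: [-3.0, 14.4, -1.9]
opening: 0.197
finger_force: 20.0
```

```bash
python3 - <<'E'
from h import *
print(r.get_state()["moment"])
E
```

```text
[2.92744898 0.42197453 0.01498637]
```

```bash
python3 - <<'E'
from h import *
import json
p=np.array([.4596,.2963,-.0872])
s=r.get_state()["tool_pos"];print("knob now jig y",inv(p,s)[0,1])
for n,pts in (("w1",[(309,235,.062),(420,235,.062),(363,262,.094)]),("w2",[(366,292,.062),(567,298,.062),(404,358,.094),(542,313,.045),(404,320,.068)])):
    c={k:np.array(v) for k,v in json.load(open(n+".json")).items()}
    for u,v,z in pts:
        q=(np.array([u,v])+.5)/1.25-.5
        g=least_squares(lambda a:proj(J(p,[a[0],a[1],z]),c)[0]-q,[0,-.1],x_scale=.01);print(n,u,v,g.x.round(4))
E
```

```text
knob now jig y -0.14238686640754777
w1 309 235 [-0.0102 -0.1553]
w1 420 235 [-0.0104 -0.0662]
w1 363 262 [ 0.0013 -0.1091]
w2 366 292 [-0.0139 -0.1568]
w2 567 298 [-0.0111 -0.0711]
w2 404 358 [-0.0029 -0.1412]
w2 542 313 [ 0.0048 -0.074 ]
w2 404 320 [-0.0039 -0.1408]
```

The bolt is at its stop: the knob is about 16 mm from the rear saddle, as specified, and it holds against the pull even with the higher grip. I'll let go, rise and look at the index.

Emit:
advance(steps={"motion": [[0,0,0.004,0,0,0,0],[0,0,0.007,0,0,0,0],[0.4,0,0.007,0,0,0,0],[0.4,0,0.007,0,0,0,0],[0.4,0,0.007,0,0,0,0],[0.5,0,0.007,-0.04,0,0,0],[0.5,0,0.007,-0.08,0,0,0],[0.5,0,0.01,-0.13,0,0,0],[0.5,0,0.04,-0.16,0,0,0],[0.5,-0.01,0.08,-0.19,0,0,0]]})

```text
clock: 7.3
tool_pos: [0.4636, 0.2221, 0.2838]
eef_rot: [0.046, 0.999, -0.001, -0.0]
contact_force: [2.0, -0.4, -1.2]
opening: 0.496
finger_force: 0.0
```

Emit:
advance(steps={"motion": [[0.5,-0.03,0.035,-0.03,0,0,0],[0.5,-0.06,0.06,-0.05,0,0,0],[0.5,-0.06,0.06,-0.05,0,0,0],[0.5,-0.06,0.06,-0.05,0,0,0]]})

```text
clock: 7.7
tool_pos: [0.5293, 0.2782, 0.3313]
eef_rot: [0.045, 0.999, -0.001, -0.0]
contact_force: [-0.8, -0.1, -1.0]
opening: 0.497
finger_force: 0.0
```

```bash
python3 - <<'E'
from h import *
import json
c=r.camera_params("wrist");s=r.get_state();im=r.snapshot("wrist")[:,:,::-1];cv2.imwrite("pics/w3.png",im)
json.dump({k:np.array(v).tolist() for k,v in c.items()},open("w3.json","w"));print(s["tool_pos"],s["qd"].round(3))
p=np.array([.4596,.2963,-.0872])
for a in (.6,.72,.84): print(a,proj(J(p,[.085,.135-.2*np.cos(a),.045+.2*np.sin(a)]),c))
cv2.imwrite("pics/w3c.png",cv2.resize(im[60:300,200:520],None,fx=2.5,fy=2.5,interpolation=cv2.INTER_CUBIC))
E
```

```text
[0.52931931 0.27820096 0.33131052] [ 0.013 -0.005  0.004  0.078 -0.002 -0.001  0.   ]
0.6 [[303.9863509  199.66519247]]
0.72 [[318.30338116 205.75308071]]
0.84 [[336.80482328 211.89207564]]
```

View pics/w3c.png

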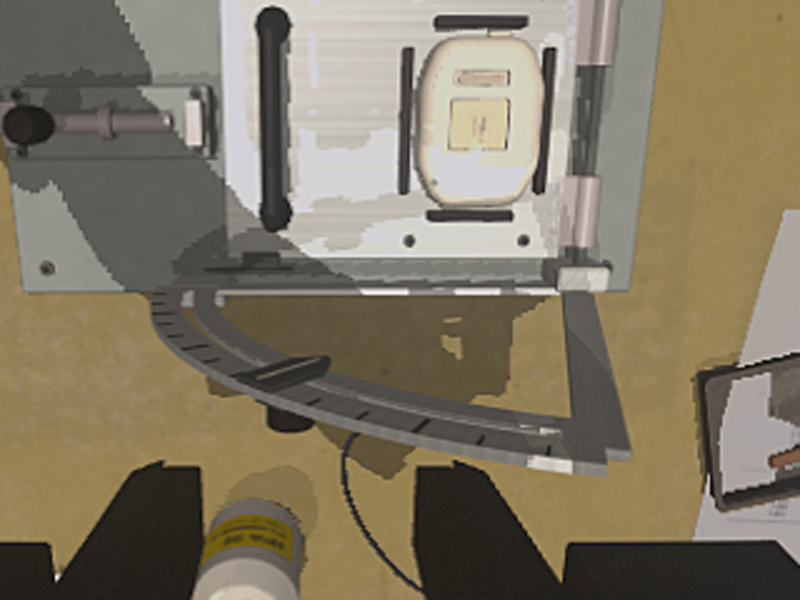

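The view shows the index as a dark radial block from (240,380) to (330,360) in the crop, centred near (283,370), with the thumbscrew behind it. Far base corners are at (20,292) and (632,292). The sensor is in its nest and the bolt is drawn back, clear of the plate. Next I'll compute the index angle.

```bash
python3 - <<'E'
from h import *
import json
c={k:np.array(v) for k,v in json.load(open("w3.json")).items()}
px=lambda u,v:(np.array([u,v])+.5)/2.5-.5+[200,60]
F=[(20,292,.095,-.175,.022),(632,292,.095,.175,.022),(272,20,-.039,-.027,.094),(274,218,.039,-.027,.094)]
uv=np.array([px(a,b) for a,b,*_ in F]);L=np.array([f[2:] for f in F])
p=np.array([.4596,.2963,-.0872])
print("res p",(proj(J(p,L),c)-uv).round(1).tolist())
o=least_squares(lambda q:(proj(J(q,L),c)-uv).ravel(),p);print(o.x,o.fun.round(1))
for q in (p,o.x):
  for x in (.076,.080,.085):
    out=[]
    for u,v in ((237,381),(283,370),(328,360)):
      g=least_squares(lambda a:proj(J(q,[x,.135-a[1]*np.cos(a[0]),.045+a[1]*np.sin(a[0])]),c)[0]-px(u,v),[.7,.2]);out.append(g.x.round(3).tolist())
    print(x,out)
# overlay: ticks and radial lines with fitted pose
im=cv2.resize(cv2.imread("pics/w3.png")[60:300,200:520],None,fx=2.5,fy=2.5,interpolation=cv2.INTER_CUBIC)
for a in np.arange(0,75,5):
    P=proj(J(o.x,[[.085,.135-rr*np.cos(np.radians(a)),.045+rr*np.sin(np.radians(a))] for rr in (.19,.225)]),c)
    P=((P-[200,60]+.5)*2.5-.5).round().astype(int);cv2.line(im,tuple(map(int,P[0])),tuple(map(int,P[1])),(0,0,255) if a%10 else (0,255,0),1)
cv2.imwrite("pics/w3o.png",cv2.resize(im[250:500,130:650],None,fx=1.5,fy=1.5))
E
```

```text
res p [[1.1, 1.0], [0.3, 0.6], [-0.5, 4.9], [-0.2, -2.1]]
[ 0.45813265  0.29646781 -0.09105403] [ 0.7 -0.5  0.1  0.1 -0.3  3.3 -0.3 -3.4]
0.076 [[0.8, 0.243], [0.813, 0.225], [0.832, 0.206]]
0.08 [[0.764, 0.236], [0.775, 0.217], [0.793, 0.198]]
0.085 [[0.717, 0.227], [0.724, 0.207], [0.738, 0.187]]
0.076 [[0.814, 0.245], [0.828, 0.228], [0.847, 0.21]]
0.08 [[0.78, 0.238], [0.791, 0.22], [0.809, 0.201]]
0.085 [[0.733, 0.23], [0.742, 0.21], [0.756, 0.19]]
```

View pics/w3o.png

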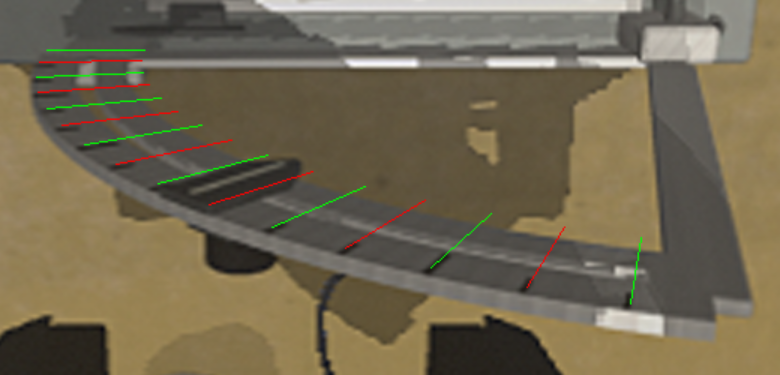

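The overlaid 5° lines fall on the scale's ticks, and the index sits between 40 and 45°. How far the block stands out from the face leaves parallax uncertain, so I'll take one tilted view from further back to resolve it.

Emit:
advance(steps={"motion": [[0.5,0.025,0,0.012,0,-0.12,0],[0.5,0.05,0,0.025,0,-0.25,0],[0.5,0.075,0,0.037,0,-0.38,0],[0.5,0.095,0,0.05,0,-0.5,0],[0.5,0.095,0,0.05,0,-0.5,0],[0.5,0.095,0,0.05,0,-0.5,0]]})

```text
clock: 8.35
tool_pos: [0.4293, 0.2857, 0.2796]
eef_rot: [0.04, 0.969, -0.013, 0.245]
contact_force: [0.7, 0.3, -0.3]
opening: 0.505
finger_force: 0.0
```

```bash
python3 - <<'E'
from h import *
import json
c=r.camera_params("wrist");s=r.get_state();im=r.snapshot("wrist")[:,:,::-1];cv2.imwrite("pics/w4.png",im)
json.dump({k:np.array(v).tolist() for k,v in c.items()},open("w4.json","w"));print(s["tool_pos"],s["qd"].round(3))
p=np.array([0.45813265,0.29646781,-0.09105403])
q=proj(J(p,[.085,.135-.2*np.cos(.74),.045+.2*np.sin(.74)]),c)[0];print(q)
u,v=np.clip(q.astype(int)-[80,60],0,[480,280]);print(u,v)
def dr(a,rr,x=.085):
    P=proj(J(p,[[x,.135-k*np.cos(a),.045+k*np.sin(a)] for k in rr]),c);return [tuple(map(int,((P[i]-[u,v]+.5)*5-.5).round())) for i in (0,1)]
o=cv2.resize(im[v:v+120,u:u+160],None,fx=5,fy=5,interpolation=cv2.INTER_CUBIC)
for a in np.arange(0,75,5): cv2.line(o,*dr(np.radians(a),(.222,.235)),(0,0,255) if a%10 else (0,255,0),1)
cv2.imwrite("pics/w4c.png",o)
E
```

```text
[0.42934239 0.28572849 0.27963619] [-0.242  0.008  0.262  0.112  0.323 -0.13  -0.39 ]
[321.86699058 247.08506954]
241 187
```

View pics/w4c.png

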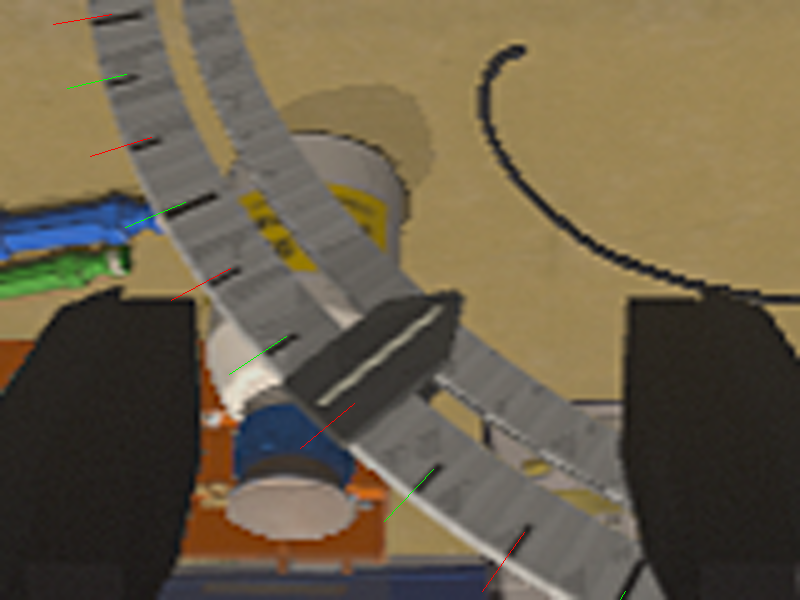

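The index block shows clearly, with a white line on it from (320,403) to (440,308). That puts it between the 40° tick at (280,345) and the hidden 45° tick, with 50° at (428,478).

```bash
python3 - <<'E'
from h import *
import json
p=np.array([0.45813265,0.29646781,-0.09105403])
C=[{k:np.array(v) for k,v in json.load(open(n)).items()} for n in("w3.json","w4.json")]
w3=(np.array([(256.7,378),(320,361.3)])+.5)/2.5-.5+[200,60]; w4=(np.array([(320,403),(440,308)])+.5)/5-.5+[241,187]
# tick centres 30,35,40,50,55 deg at w4 ; 35,50,55,60 at w3
t4=(np.array([(191,205),(225,276),(280,345),(428,478),(518,545)])+.5)/5-.5+[241,187];a4=np.radians([30,35,40,50,55])
pt=lambda q,a,rr,x:J(q,[x,.135-rr*np.cos(a),.045+rr*np.sin(a)])[0]
def f(v):
    th,x,r1,r2,rt=v[:5];e=[]
    for c,w,d in ((C[0],w3,v[5:7]),(C[1],w4,v[7:9])):
        e+=[proj(pt(p,th,k,x),c)[0]+d-m for k,m in zip((r1,r2),w)]
    e+=[proj(pt(p,a,rt,.085),C[1])[0]+v[7:9]-m for a,m in zip(a4[:3],t4[:3])]+[proj(pt(p,a,rt,.085),C[1])[0]+v[7:9]-m for a,m in zip(a4[3:],t4[3:])]
    return np.r_[np.ravel(e),v[5:9]*.5]
o=least_squares(f,[.74,.08,.215,.19,.22,0,0,0,0]);print(o.x.round(4),o.fun.round(1))
print(np.degrees(o.x[0]))
print("to handle",tool(p,[-0.0,-.027,.15]))
E
```

```text
[0.7668 0.0829 0.2269 0.1967 0.2233 0.156  0.0236 0.3918 0.8479] [ 0.2  0.5 -0.3 -0.5 -0.1  0.   0.1 -0.1 -2.   0.7  0.2 -0.   0.5 -0.2
  0.5  0.   0.8 -0.6  0.1  0.   0.2  0.4]
43.93566152884068
to handle [ 0.03799186 -0.01301906  0.12712374]
```

Emit:
advance(steps={"motion": [[0.5,0.004,-0.003,0.02,0,0.12,0],[0.5,0.007,-0.006,0.04,0,0.25,0],[0.5,0.01,-0.01,0.06,0,0.38,0],[0.5,0.014,-0.013,0.083,0,0.5,0],[0.5,0.014,-0.013,0.083,0,0.5,0],[0.5,0.014,-0.013,0.083,0,0.5,0]]})

```text
clock: 9.0
tool_pos: [0.4618, 0.2684, 0.2011]
eef_rot: [0.048, 0.999, -0.001, -0.001]
contact_force: [0.3, 0.4, -0.3]
opening: 0.495
finger_force: 0.0
```

```bash
python3 - <<'E'
from h import *
p=np.array([0.45813265,0.29646781,-0.09105403])
s=r.get_state();T=R.from_quat(s["eef_rot"]);print(tool(p,[0,-.027,.092]),s["eef_rot"],T.apply([0,1,0]),np.sin(.091))
E
```

```text
[0.00593908 0.00078163 0.10911503] [ 4.75896756e-02  9.98865691e-01 -7.53453900e-04 -1.40963280e-03] [ 0.09506926  0.99546931 -0.00163937] 0.09087445682576008
```

Emit:
advance(steps={"motion": [[0.5,0.003,0,0.04,0,0,0],[0.5,0.006,0.001,0.07,0,0,0],[0.5,0.006,0.001,0.095,0,0,0],[0.5,0.006,0.001,0.107,0,0,0],[0.5,0.006,0.001,0.107,0,0,0],[0,0.006,0.001,0.107,0,0,0],[0,0.006,0.001,0.107,0,0,0],[0,0.006,0.001,0.107,0,0,0],[0,0.006,0.001,0.107,0,0,0],[0,0.006,0.001,0.107,0,0,0]]}, grip_force=30)

```text
clock: 10.0
tool_pos: [0.4552, 0.2679, 0.096]
eef_rot: [0.046, 0.999, -0.005, -0.0]
contact_force: [-1.2, -9.2, 9.8]
opening: 0.104
finger_force: 30.0
```

Emit:
advance(steps={"motion": [[0,0,0,0,0,0,0],[0,0,0,0,0,0,0],[0,0,0,0,0,0,0]]})

```text
clock: 10.3
tool_pos: [0.4552, 0.2679, 0.096]
eef_rot: [0.046, 0.999, -0.005, -0.0]
contact_force: [-0.6, -10.3, 9.6]
opening: 0.097
finger_force: 30.0
```

```bash
python3 - <<'E'
from h import *
p=np.array([0.45813265,0.29646781,-0.09105403])
s=r.get_state();print(inv(p,s["tool_pos"]))
E
```

```text
[[-0.00036506 -0.0287554   0.09604287]]
```

Emit:
advance(steps={"motion": [[0,0,0.002,-0.008,0,0,0],[0,0,0.005,-0.016,0,0,0],[0,0,0.009,-0.024,0,0,0],[0,0,0.012,-0.031,0,0,0],[0,0,0.016,-0.039,0,0,0],[0,0,0.020,-0.046,0,0,0],[0,0,0.025,-0.053,0,0,0],[0,0,0.030,-0.060,0,0,0],[0,0,0.030,-0.060,0,0,0],[0,0,0.030,-0.060,0,0,0]]})

```text
clock: 11.3
tool_pos: [0.4577, 0.2963, 0.155]
eef_rot: [0.046, 0.999, -0.006, -0.001]
contact_force: [0.9, -10.7, 0.6]
opening: 0.103
finger_force: 30.0
```

```bash
cat >> h.py <<'E'
pj=np.array([0.45813265,0.29646781,-0.09105403])
def theta():
    s=r.get_state();L=inv(pj,s["tool_pos"])[0];d=L-[-.00036506,-.0287554,.09604287]
    u,w=.162-d[1],.045+d[2]; print("theta",np.arctan2(w,u)-np.arctan2(.045,.162),"rad err",np.hypot(u,w)-np.hypot(.162,.045),"tool",s["eef_rot"].round(3),"op",s["opening"])
E
python3 -c "
from h import *
theta()"
```

```text
theta 0.3904397217867502 rad err 0.001037849958452186 tool [ 0.046  0.999 -0.006 -0.001] op 0.10310572372926984
```

Emit:
advance(steps={"motion": [[0,0,0.005,-0.006,0,0,0],[0,0,0.011,-0.013,0,0,0],[0,0,0.017,-0.018,0,0,0],[0,0,0.023,-0.024,0,0,0],[0,0,0.030,-0.029,0,0,0],[0,0,0.037,-0.034,0,0,0],[0,0,0.037,-0.034,0,0,0],[0,0,0.037,-0.034,0,0,0]]})

```text
clock: 12.1
tool_pos: [0.4608, 0.3312, 0.19]
eef_rot: [0.047, 0.999, -0.008, -0.001]
contact_force: [-1.6, -15.7, 15.2]
opening: 0.101
finger_force: 30.0
```

```bash
python3 - <<'E'
from h import *
import json
theta()
a=r.snapshot("scene")[:,:,::-1];b=r.snapshot("top")[:,:,::-1];cw=r.camera_params("wrist");w=r.snapshot("wrist")[:,:,::-1]
c=r.camera_params("scene");q=proj(J(pj,[.083,.135-.2*np.cos(.767),.045+.2*np.sin(.767)]),c)[0]
u,v=(q-[35,40]).astype(int);print("scene",u,v,q)
A=cv2.resize(a[v:v+75,u:u+70],(400,429),interpolation=cv2.INTER_CUBIC)
W=cv2.resize(w,(400,250));cv2.imwrite("pics/v1.png",np.hstack([A,np.vstack([W,np.zeros((179,400,3),np.uint8)])]))
E
```

```text
theta 0.6836070395302982 rad err 0.0021187014206426324 tool [ 0.047  0.999 -0.008 -0.001] op 0.10058940682919515
scene 269 89 [304.9506397 129.8272893]
```

View pics/v1.png

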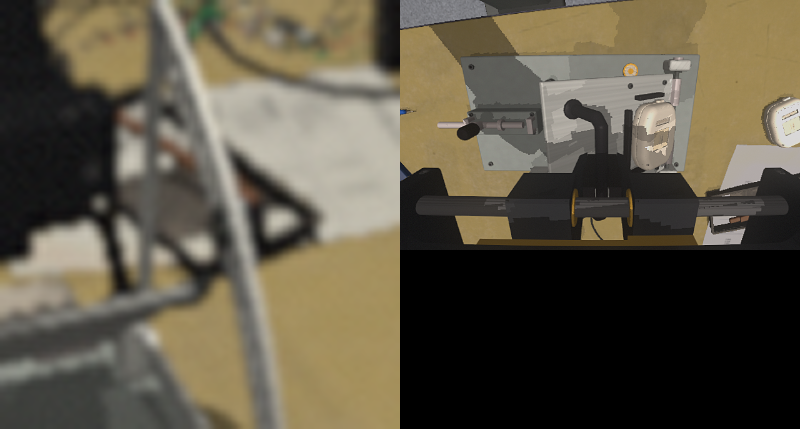

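The scene crop shows the plate edge with the pointer, about (200,290), still below the index behind it, near (222,222). The wrist view shows the sensor seated and the bolt still drawn back, with the plate's near outer corner at (541,80) in the composite and the near screws at (629,87) and (667,81). I'll check the plate angle from that corner.

```bash
python3 - <<'E'
from h import *
c=r.camera_params("wrist");cs=r.camera_params("scene")
m=(np.array([141,80])+.5)*1.6-.5
P=lambda a,x,u,w:J(pj,[x,.135-u*np.cos(a)+w*np.sin(a),.045+u*np.sin(a)+w*np.cos(a)])[0]
for x in(-.07,):
    g=least_squares(lambda v:proj(P(v[0],x+v[1],.188,.003),c)[0]-m,[.68,0],x_scale=[.1,.01]);print(g.x,g.fun)
# base near corners consistency check
B=(np.array([[64,55],[299,56]])+.5)*1.6-.5
print(proj(J(pj,[[-.095,-.175,.022],[-.095,.175,.022]]),c)-B)
# scene: where pointer tip / index should be in the v1 crop
for a in(.68,.70,.767): print(a,((proj(P(a,.078,.2,0),cs)[0]-[269,89])*5.71).round())
theta()
E
```

```text
[6.60734321e-01 2.04265875e-04] [2.84217094e-14 8.52651283e-14]
[[-7.99361822 -0.58582302]
 [ 4.15325492 -4.28645553]]
0.68 [204. 274.]
0.7 [202. 265.]
0.767 [195. 235.]
theta 0.6821512224503816 rad err 0.0021057632141196214 tool [ 0.047  0.999 -0.008 -0.001] op 0.0983816531755912
```

```bash
cat > chk.py <<'E'
from h import *
import sys
P=lambda a,x,u,w:J(pj,[x,.135-u*np.cos(a)+w*np.sin(a),.045+u*np.sin(a)+w*np.cos(a)])[0]
def corner(g,guess,win): return cv2.cornerSubPix(g,np.float32([[guess]]),(win,win),(-1,-1),(3,50,.01))[0,0]
def run(base,plate):
    c=r.camera_params("wrist");im=r.snapshot("wrist");g=cv2.GaussianBlur(cv2.cvtColor(im,cv2.COLOR_RGB2GRAY),(0,0),1)
    b=np.array([corner(g,q,6) for q in base]);k=corner(g,plate,6);print("px",b.round(1).tolist(),k.round(1))
    L=[[-.0945,-.1745,.022],[-.0945,.1745,.022]]
    print("base res",(proj(J(pj,L),c)-b).round(1).tolist())
    for mode in (0,1):
        d=np.zeros(3)
        if mode: d=least_squares(lambda t:(proj(J(pj,L),{**c,"tvec":c["tvec"]+t})-b).ravel(),d).x
        cc={**c,"tvec":c["tvec"]+d}
        h=least_squares(lambda v:proj(P(v[0],-.07+v[1],.188,.003),cc)[0]-k,[.68,0],x_scale=[.1,.01]).x;print("corr",d.round(4),"theta,dx",h.round(4))
    theta()
E
python3 -c "
from chk import *
run([(102,88),(478,90)],(225.6,128))"
```

```text
px [[102.0, 88.0], [478.79998779296875, 88.0]] [225.3 130.6]
base res [[-6.7, 0.3], [3.4, -1.8]]
corr [0. 0. 0.] theta,dx [0.6549 0.0014]
corr [ 0.0008 -0.002   0.0077] theta,dx [0.6045 0.0024]
theta 0.6820642082367556 rad err 0.0021225785278837783 tool [ 0.047  0.999 -0.008 -0.001] op 0.09762526180405609
```

```bash
python3 - <<'E'
from chk import *
cs=r.camera_params("scene")
a=cv2.cvtColor(cv2.imread("pics/scene0.png"),cv2.COLOR_BGR2GRAY).astype(np.float32)
im=r.snapshot("scene");cv2.imwrite("pics/s2.png",im[:,:,::-1]);b=cv2.cvtColor(im,cv2.COLOR_RGB2GRAY).astype(np.float32)
samp=lambda g,X:cv2.remap(g,np.float32(X[:,:1]),np.float32(X[:,1:]),cv2.INTER_LINEAR)[:,0].round().astype(int).tolist()
T=np.arange(.5,.96,.02)
print([round(t,2) for t in T])
for rr in(.2,.21,.22):
    X=np.array([proj(P(t,.083,rr,0),cs)[0] for t in T]);print("index r",rr,samp(a,X))
for x,rr in((.05,.188),(.06,.188),(.074,.192),(.076,.197)):
    X=np.array([proj(P(t,x,rr,0),cs)[0] for t in T]);print("plate",x,rr,samp(b,X),"old",samp(a,X))
E
```

```text
[np.float64(0.5), np.float64(0.52), np.float64(0.54), np.float64(0.56), np.float64(0.58), np.float64(0.6), np.float64(0.62), np.float64(0.64), np.float64(0.66), np.float64(0.68), np.float64(0.7), np.float64(0.72), np.float64(0.74), np.float64(0.76), np.float64(0.78), np.float64(0.8), np.float64(0.82), np.float64(0.84), np.float64(0.86), np.float64(0.88), np.float64(0.9), np.float64(0.92), np.float64(0.94)]
index r 0.2 [131, 133, 134, 132, 133, 134, 132, 132, 118, 54, 33, 90, 133, 122, 81, 69, 76, 75, 65, 59, 62, 63, 68]
index r 0.21 [123, 125, 124, 123, 124, 124, 119, 122, 102, 51, 49, 68, 74, 61, 51, 63, 79, 71, 70, 79, 79, 87, 101]
index r 0.22 [109, 112, 112, 108, 113, 106, 101, 102, 84, 69, 68, 53, 38, 45, 45, 69, 92, 91, 99, 100, 107, 112, 111]
plate 0.05 0.188 [81, 90, 108, 158, 179, 145, 86, 76, 114, 100, 85, 104, 124, 157, 169, 177, 174, 158, 119, 53, 34, 37, 27] old [94, 112, 128, 161, 170, 145, 119, 100, 96, 94, 103, 112, 126, 156, 172, 179, 176, 164, 139, 79, 44, 54, 76]
plate 0.06 0.188 [140, 140, 142, 143, 142, 141, 122, 88, 117, 133, 138, 132, 144, 145, 112, 86, 88, 88, 86, 86, 86, 83, 83] old [146, 138, 136, 137, 136, 133, 133, 136, 139, 138, 133, 127, 137, 139, 106, 82, 83, 85, 82, 82, 81, 80, 78]
plate 0.074 0.192 [140, 141, 142, 142, 139, 139, 117, 73, 71, 61, 43, 44, 87, 132, 119, 95, 89, 83, 79, 79, 77, 68, 75] old [134, 134, 136, 136, 135, 134, 133, 135, 129, 88, 45, 41, 83, 127, 114, 91, 85, 79, 75, 75, 73, 64, 72]
plate 0.076 0.197 [140, 142, 143, 142, 140, 140, 125, 75, 45, 39, 33, 93, 158, 169, 117, 89, 84, 82, 78, 76, 66, 59, 97] old [135, 136, 135, 136, 134, 134, 132, 136, 116, 52, 29, 89, 151, 162, 112, 85, 80, 78, 76, 73, 63, 56, 93]
```

```bash
python3 - <<'E'
from chk import *
import json
for n,u,v in(("w1",437,158),("w2",612,155)):
    c={k:np.array(z) for k,z in json.load(open(n+".json")).items()};m=(np.array([u,v])+.5)/1.25-.5
    print(n,proj(P(0,-.07,.188,.003),c)[0]-m,least_squares(lambda q:proj(J(pj,[q[0],q[1],.048]),c)[0]-m,[0,0],x_scale=.01).x)
# current: several plate features from v1 composite (400-wide => x1.6)
c=r.camera_params("wrist")
F={"outer":(141,80,-.07,.188),"hinge":(272,73,-.07,None)}
for w,nm in((.003,"outer"),):
  for dy in(-.003,0,.003):
    q=pj+[0,dy,0];m=np.array([225.3,130.6])
    g=least_squares(lambda v:proj(J(q,[-.07+v[1],.135-.188*np.cos(v[0])+w*np.sin(v[0]),.045+.188*np.sin(v[0])+w*np.cos(v[0])]),c)[0]-m,[.68,0],x_scale=[.1,.01]).x;print(dy,g)
E
```

```text
w1 [ 0.46088316 -2.11045127] [-0.06795944 -0.05339076]
w2 [ 3.58092197 -3.61857014] [-0.06813078 -0.05458931]
-0.003 [6.95763406e-01 5.54087347e-04]
0 [0.65477567 0.00138079]
0.003 [0.60868762 0.00229824]
```

Arc kinematics and both cameras agree on a plate angle of about 0.68, and the index is at about 0.768. I'll close the gap in small steps from below.

Emit:
advance(steps={"motion": [[0,0,0.002,-0.002,0,0,0],[0,0,0.004,-0.004,0,0,0],[0,0,0.006,-0.006,0,0,0],[0,0,0.0075,-0.007,0,0,0],[0,0,0.0075,-0.007,0,0,0],[0,0,0.0075,-0.007,0,0,0]]})

```text
clock: 12.95
tool_pos: [0.4617, 0.3408, 0.1968]
eef_rot: [0.046, 0.999, -0.006, -0.001]
contact_force: [-3.2, -11.8, 12.2]
opening: 0.099
finger_force: 30.0
```

```bash
python3 - <<'E'
from chk import *
theta()
cs=r.camera_params("scene");a=cv2.cvtColor(cv2.imread("pics/scene0.png"),cv2.COLOR_BGR2GRAY).astype(np.float32)
b=cv2.cvtColor(r.snapshot("scene"),cv2.COLOR_RGB2GRAY).astype(np.float32)
T=np.arange(.6,.82,.02)
for x,rr in((.05,.188),(.06,.188),(.074,.192)):
    X=np.float32([proj(P(t,x,rr,0),cs)[0] for t in T]);print(x,[int(v) for v in (cv2.remap(b,X[:,:1],X[:,1:],1)-cv2.remap(a,X[:,:1],X[:,1:],1))[:,0]])
E
```

```text
theta 0.75293302651479 rad err 0.002508679300972788 tool [ 0.046  0.999 -0.006 -0.001] op 0.09870765199625015
0.05 [6, 5, -6, -24, -31, -39, -15, 8, 2, -1, 5]
0.06 [6, 6, 6, 1, -28, -62, -31, -7, -3, 4, 2]
0.074 [4, 6, 6, 4, -7, 2, 28, 16, 4, 5, 3]
```

```bash
python3 - <<'E'
from chk import *
c=r.camera_params("wrist");im=r.snapshot("wrist");g=cv2.GaussianBlur(cv2.cvtColor(im,cv2.COLOR_RGB2GRAY),(0,0),.7)
pr=proj(P(.75,-.07,.188,.003),c)[0];print("pred",pr)
cand=cv2.goodFeaturesToTrack(g,8,.02,4,mask=cv2.circle(np.zeros_like(g),tuple(map(int,pr)),18,255,-1))[:,0]
cand=cv2.cornerSubPix(g,cand.reshape(-1,1,2),(4,4),(-1,-1),(3,50,.01))[:,0]
for m in cand[:5]:
    o=[]
    for dy in(-.0018,-.001,0):
        q=pj+[0,dy,0]
        o.append(least_squares(lambda v:proj(J(q,[-.069+v[1],.135-.188*np.cos(v[0])+.003*np.sin(v[0]),.045+.188*np.sin(v[0])+.003*np.cos(v[0])]),c)[0]-m,[.75,0],x_scale=[.1,.01]).x.round(4).tolist())
    print(m.round(1),o)
cs=r.camera_params("scene");a=cv2.cvtColor(cv2.imread("pics/scene0.png"),cv2.COLOR_BGR2GRAY).astype(np.float32)
T=np.arange(.64,.86,.01);print(T.round(2).tolist())
for rr in (.212,.216,.22,.224):
    X=np.float32([proj(P(t,.083,rr,0),cs)[0] for t in T]);print(rr,[int(v) for v in cv2.remap(a,X[:,:1],X[:,1:],1)[:,0]])
b=cv2.cvtColor(r.snapshot("scene"),cv2.COLOR_RGB2GRAY).astype(np.float32)
for x in(.045,.05,.055,.06,.065):
    X=np.float32([proj(P(t,x,.188,0),cs)[0] for t in T]);print(x,[int(v) for v in (cv2.remap(b,X[:,:1],X[:,1:],1))[:,0]])
E
```

```text
pred [224.6053838  128.81058556]
[240.3 130.2] [[0.8404, -0.0016], [0.833, -0.0014], [0.8236, -0.0012]]
[219.4 131.2] [[0.7409, 0.0001], [0.7312, 0.0003], [0.7187, 0.0005]]
[217.7 123.5] [[0.7349, -0.0035], [0.725, -0.0033], [0.7123, -0.0031]]
[222. 126.] [[0.7579, -0.0025], [0.7487, -0.0024], [0.7369, -0.0022]]
[223. 138.] [[0.7572, 0.003], [0.748, 0.0032], [0.7362, 0.0035]]
[0.64, 0.65, 0.66, 0.67, 0.68, 0.69, 0.7, 0.71, 0.72, 0.73, 0.74, 0.75, 0.76, 0.77, 0.78, 0.79, 0.8, 0.81, 0.82, 0.83, 0.84, 0.85]
0.212 [117, 113, 96, 73, 54, 49, 53, 58, 59, 62, 61, 58, 53, 49, 48, 52, 62, 74, 80, 79, 73, 70]
0.216 [109, 103, 88, 72, 62, 61, 62, 64, 55, 44, 41, 45, 46, 46, 41, 51, 64, 78, 86, 85, 80, 82]
0.22 [101, 96, 83, 75, 69, 68, 68, 64, 52, 40, 37, 39, 45, 44, 44, 53, 69, 86, 91, 90, 91, 94]
0.224 [95, 91, 83, 79, 74, 73, 73, 65, 50, 40, 41, 47, 50, 44, 47, 61, 79, 94, 97, 95, 98, 104]
0.045 [91, 71, 64, 62, 62, 62, 66, 80, 102, 115, 116, 98, 88, 80, 75, 81, 89, 94, 87, 74, 68, 72]
0.05 [93, 79, 70, 64, 61, 60, 64, 77, 98, 122, 137, 150, 159, 164, 169, 175, 185, 182, 178, 171, 161, 152]
0.055 [129, 122, 111, 92, 75, 65, 63, 78, 101, 121, 125, 115, 111, 111, 119, 124, 130, 136, 134, 125, 104, 82]
0.06 [143, 144, 140, 130, 110, 83, 71, 74, 95, 115, 129, 135, 136, 126, 110, 92, 84, 84, 86, 87, 88, 86]
0.065 [142, 144, 144, 136, 116, 89, 65, 74, 98, 128, 141, 146, 141, 117, 86, 64, 55, 66, 73, 77, 79, 82]
```

Emit:
advance(steps={"motion": [[0,0,0.001,-0.0007,0,0,0],[0,0,0.002,-0.0013,0,0,0],[0,0,0.003,-0.002,0,0,0],[0,0,0.003,-0.002,0,0,0],[0,0,0.003,-0.002,0,0,0],[0,0,0.003,-0.002,0,0,0]]})

```text
clock: 13.7
tool_pos: [0.462, 0.344, 0.1988]
eef_rot: [0.046, 0.999, -0.006, -0.001]
contact_force: [-3.1, -11.3, 10.8]
opening: 0.101
finger_force: 30.0
```

```bash
python3 - <<'E'
from chk import *
theta()
cs=r.camera_params("scene");im=r.snapshot("scene");cv2.imwrite("pics/s3.png",im[:,:,::-1])
G=lambda q:cv2.cvtColor(q,cv2.COLOR_BGR2GRAY).astype(np.float32)
a=G(cv2.imread("pics/scene0.png"));b=G(im[:,:,::-1].copy());s2=G(cv2.imread("pics/s2.png"))
T=np.arange(.6,.82,.01)
for nm,b_ in(("s2",s2),("s3",b)):
  for x,rr in((.06,.188),(.065,.188),(.074,.194),(.077,.197)):
    X=np.float32([proj(P(t,x,rr,0),cs)[0] for t in T]);d=np.abs(cv2.remap(b_,X[:,:1],X[:,1:],1)-cv2.remap(a,X[:,:1],X[:,1:],1))[:,0];d=np.where(d>12,d,0)
    print(nm,x,"centroid",(d*T).sum()/max(d.sum(),1),d.astype(int).tolist())
b0=(np.array([388,508])+.5)/3.75-.5+[230,85];print("base corner scene res",proj(J(pj,[.095,-.175,.022]),cs)[0]-b0)
# fit motion: track hinge-plate shift in scene: predicted px per rad
print("px/rad",(proj(P(.77,.07,.19,0),cs)-proj(P(.67,.07,.19,0),cs))*10)
E
```

```text
theta 0.7748310488084289 rad err 0.0026028462477125924 tool [ 0.046  0.999 -0.006 -0.001] op 0.1012229612178629
s2 0.06 centroid 0.6435940959409594 [0, 0, 0, 30, 48, 37, 21, 0, 0, 0, 0, 0, 0, 0, 0, 0, 0, 0, 0, 0, 0, 0]
s2 0.065 centroid 0.6454495056516713 [0, 0, 0, 40, 52, 46, 23, 14, 0, 0, 0, 0, 0, 0, 0, 0, 0, 0, 0, 0, 0, 0]
s2 0.074 centroid 0.6509770719200192 [0, 0, 13, 42, 63, 69, 61, 43, 24, 0, 0, 0, 0, 0, 0, 0, 0, 0, 0, 0, 0, 0]
s2 0.077 centroid 0.6508791915917921 [0, 0, 0, 30, 52, 64, 60, 37, 0, 0, 0, 0, 0, 0, 0, 0, 0, 0, 0, 0, 0, 0]
s3 0.06 centroid 0.718907814610034 [0, 0, 0, 0, 0, 0, 0, 0, 0, 24, 44, 59, 64, 55, 39, 18, 0, 0, 0, 0, 0, 0]
s3 0.065 centroid 0.728520264912714 [0, 0, 0, 0, 0, 0, 0, 0, 0, 0, 24, 45, 61, 62, 50, 35, 19, 0, 0, 0, 0, 0]
s3 0.074 centroid 0.749196692003115 [0, 0, 0, 0, 0, 0, 0, 0, 0, 0, 0, 0, 0, 15, 21, 21, 17, 13, 0, 0, 0, 0]
s3 0.077 centroid 0.7450626409090568 [0, 0, 0, 0, 0, 0, 0, 0, 0, 0, 0, 16, 48, 83, 110, 109, 85, 47, 17, 0, 0, 0]
base corner scene res [-0.02086507 -2.62648949]
px/rad [[-17.86880457 -72.92044794]]
```

The pointer reads 0.767–0.775, and the scene view puts it within about 0.01 rad of the index, still marginally below. I'll check that it holds still, then hand in.

Emit:
advance(steps={"motion": [[0,0,0,0,0,0,0],[0,0,0,0,0,0,0],[0,0,0,0,0,0,0],[0,0,0,0,0,0,0],[0,0,0,0,0,0,0],[0,0,0,0,0,0,0]]})

```text
clock: 14.35
tool_pos: [0.462, 0.344, 0.1988]
eef_rot: [0.046, 0.999, -0.006, -0.001]
contact_force: [-2.1, -10.3, 10.7]
opening: 0.101
finger_force: 30.0
```

```bash
python3 - <<'E'
from h import *
theta();print(r.get_state()["qd"].round(4));print(r.finish_job())
E
```

```text
theta 0.774865388777821 rad err 0.0025960913465002677 tool [ 0.046  0.999 -0.006 -0.001] op 0.10149032114892043
[ 0.0001 -0.0005  0.0009  0.0004 -0.0004 -0.0013 -0.0002]
the job is handed in; nothing more can be done
None
```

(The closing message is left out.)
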